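# Take the plan board off its hooks and prop it up to work from

## Robot

A 6-joint arm with a two-finger parallel gripper is mounted at the origin on a cart in front of the work surface, level with it; the furniture and walls round the work are solid. World frame = base frame: x ahead of the robot, y to its left, z up, the work surface at z = 0. Lengths are in m, angles in rad, forces in N, time in s.
With the tool pointing down it reaches from about 0.3 to 0.875 m from the base axis. Payload 6.4 kg.
Tool frame: the origin (TCP) lies on the mounting face of the last link; the fingertips stand 166 mm ahead of it and the grasp point (between the pads) lies 147 mm ahead of it; z points along the fingers, y is the line along which they close (so a half turn about z gives the same grasp; the last joint's range is limited). The gripper opens to 88 mm and grips with 3 to 60 N. Pads are 18 mm wide; open, the fingers measure 123 mm over their backs; the gripper's body (75 mm by 187 mm) begins 45 mm behind the grasp point.
Start: joints at [-1.375, 0.181, 1.607, -0, 1.354, -0.206], TCP at [0.225, -0.529, 0.405] pointing down, gripper open.
Joint ranges: [-2.99, 2.99], [-0.89, 2.07], [0.3, 2.58], [-1.14, 4.28], [0, 2.63], [-3.12, 3.12]. Speed limits (rad/s): [2.57, 2.57, 3.01, 3.14, 3.14, 3.14].

## Interface

Orientations are given as a unit quaternion [w, x, y, z].
In Python, from workcell import get_state, capture, camera_model, sign_off, trace, spot_point gives the robot as it stands.
- The arm moves only by the tool servo_tool, never from a script. Its argument "deltas" is a list of rows, each a list of 3 entries, a list of its own where there are three numbers: the turn, a rotation vector about the world's x, y, z in degrees, then the shift along the world's x, y, z in cm, then the closure in counts, from 0 (fully open) to 255 (shut). In form: [[[wx, wy, wz], [x, y, z], fingers], ...]. A call has 1 to 10 rows; each row is the pose to reach, as a shift and turn from the pose commanded when the call began; what a row does not reach only later rows make up. A row lasts 1/8 s, in which the tool goes at most 62.5 mm and 10.7 degrees, less where a joint would pass 70% of its speed; a pose out of reach is approached as far as the arm can. A call with a gripper value outside its range is refused whole. The fingers move at their own pace and stop on an object; "force" is the grip in N (left out, the last holds). Time passes only in rows, so rows that repeat a pose let the fingers close. It gives the time, the measured TCP pose, the force, the opening and the grip force at its end, in the units of the state.
- get_state(): the state, without advancing time (a new reading comes with each control period).
- capture(name): name is "scene" or "top"; returns the picture (384x512x3 uint8, blue, green, red); there is no depth.
- camera_model(name): a dict with "fx", "fy", "cx", "cy" (pixels), "camera_from_world" (4x4, takes a point from world to camera coordinates). Camera axes: x right, y down, z forward; pixel columns grow to the right and rows downward; lengths in m; the calibration is good to about 2 mm. A picture is of the moment at which its call begins. camera_model takes no time and is no camera call.
- sign_off(): hands the job in; it is judged then, once.
Trained networks look in the newest picture that a camera, given by its name, has taken for a name from the list of things; names that differ only in an ending like _2 or _b are one class to them, and where a whole thing is asked for, a point or a joint stands for the part that bears it (a point fixed in the world has none). Each returns a list of dicts, best first, with "p" (0 to 1); they miss things now and then, are a little off and sometimes report something else, mostly with a low value. They report only what shows in the picture. A call takes as long as a camera call.
- trace(target, camera): "mask" (384x512 bool, what is visible of it) and "extent" ([left, top, right, bottom] in pixels, round what is visible of it).
- spot_point(target, camera): "location" ([row, column] in pixels: a listed point, or the origin of a listed thing).
The state is a dict: "clock": time; "qpos": joint angles; "joint_vel": joint speeds; "joint_torque": joint torques, N m; "tcp_pos": TCP position; "tcp_rot": TCP orientation; "force": force on the tool from outside, world axes, zero at the start; "moment": the same for the moment, N m; "gripper_width": finger opening in m; "gripper_force": force on a finger pad.
Only numpy, scipy, OpenCV 4.12 (cv2) and the standard library are available. Lean on these libraries where they do the work, as an engineer would, in place of code of your own. Each camera call takes 0.05 s, during which the arm holds its last target. There are 200 camera calls.

## Task

Lift the drawing board with the aeroplane plan up and off its two hooks and stand it on the bench, leaning back squarely against the middle of the wooden stock box's front with the drawing facing out, its lower edge a few centimetres away from the box so that it stays put. Set it down gently, do not drop it; leave the rib drawing hanging where it is and do not bump the model aeroplane.

Things in the scene. Friction and masses are not known exactly. Their poses are not given: they have to be found in the camera images.
- plane_board_handle (a point): Middle of the handle bar of the loose drawing board with the blue AEROPLANE drawing (pale plywood, 140 wide, 180 high, 6 mm thick, about 0.15 kg). The bar is the board's top strip, 24 mm high, 6 mm thick; this point is 12 mm below the top edge. Axes: x through the thickness, drawing on the -x face; y along the bar; z up the board. It starts hanging upright, drawing to the robot.
- plane_board_centre (a point): The same board's centre, 90 mm above its lower edge; same axes. The drawing sheet covers the solid panel, the lower 122 mm of the board; above it, under the bar, is the carrying slot, 98 mm wide and 34 mm high, by which the board hangs on two hooks.
- plane_board_foot (a point): Middle of the same board's lower edge, 168 mm below the handle point along the board's z; same axes.
- plane_board_foot_left (a point): The +y end of that lower edge, 70 mm from its middle.
- plane_board_foot_right (a point): The -y end of that lower edge, 70 mm from its middle.
- rib_board_handle (a point): Middle of the handle bar of the other board, of the same size, with black drawings of four wing RIBS; it hangs beside the first (either may be the left one) and stays hanging.
- rack: Fixed wooden hook rack on the bench, 322 mm wide; origin on the bench under its middle, front towards its -x, y along the rail. The boards hang at y = +78 and -78 mm, about 22 mm in front (-x) of the origin, lower edges 82, tops 262 mm up. The wooden rail behind them (front face at x = +30 mm) ends at 208 mm height, below the handle bars, so nothing stands behind a bar but the hook wires.
- rack_hooks (a point): Point midway between the boards on the line of the hook wires, 235 mm up; axes as the rack. Each board hangs on two 6 mm steel wires, 37 mm either side of its middle, level at this height; they end 51 mm in front of the rack's origin in tips turned up to 251 mm. A board comes forward only when raised 14 to 27 mm: less and its bar meets the tips, more and its slot's lower edge meets the wires.
- stock_box: Fixed plywood box full of balsa strips, 85 mm deep (x), 290 mm wide (y), walls 115 mm high; the strips stand up to about 130 mm. Origin on the bench under its middle. Its plain upright front wall faces -x, at x = -42.5 mm in its frame; the bench is free for 50 mm in front of it.
- model_plane: Fixed delicate balsa model aeroplane between rack and box, tail to the robot: do not bump it. World extents: the upright tail fin reaches 182 mm height at x 0.37 to 0.48, y -0.06 to -0.04; the tailplane there spans y -0.18 to +0.08 at 73 mm height; the fuselage behind is up to 114 mm high, the wings (x 0.55 to 0.83) up to 62 mm.

How it is judged:
By the outcome, as a careful person would: the job done as asked, in the order asked, and still so for the second after the job is handed in, with the robot touching nothing.
It also fails if it takes over 45 s, if anything falls off the work surface, if the arm or the gripper's body presses on something with over 40 N, if the wrist force passes 120 N, or if a joint passes its speed limit or range.

## Working session

There is one attempt and no reset: what is moved stays moved. The work goes in short steps, Python scripts to look and compute and a tool call to move; the robot and the scene stay as the last step left them, time stands still between calls to the robot, and variables do not carry over. Pictures are saved under pics/ and viewed, at most 10 in all, crops included, and the job is handed in when it is done.

Besides the shell and the picture viewer there is one more tool, called after ">>>" in YAML: its name, and indented under it one key for each argument. servo_tool: Moves the arm, as the interface text tells. Its arguments: {"type":"object","properties":{"deltas":{"type":"array","items":{"type":"array"}},"force":{"type":"number"}},"required":["deltas"]}

```bash
mkdir -p pics; ls; cat > h.py <<'E'
import numpy as np, cv2
from workcell import get_state, capture, camera_model, trace, spot_point
def proj(c,P):
    m=camera_model(c);p=np.array(m["camera_from_world"])@np.append(P,1);return np.array([m["fy"]*p[1]/p[2]+m["cy"],m["fx"]*p[0]/p[2]+m["cx"]])
def ray(c,rc):
    m=camera_model(c);T=np.array(m["camera_from_world"]);R=T[:3,:3]
    d=R.T@np.array([(rc[1]-m["cx"])/m["fx"],(rc[0]-m["cy"])/m["fy"],1]);return -R.T@T[:3,3],d
def atz(c,rc,z):
    o,d=ray(c,rc);return o+d*(z-o[2])/d[2]
def atx(c,rc,x):
    o,d=ray(c,rc);return o+d*(x-o[0])/d[0]
E
python3 - <<'E'
from h import *
s=get_state();print({k:np.round(v,3).tolist() for k,v in s.items()})
ims=[capture(c) for c in("scene","top")]
for c,i in zip(("scene","top"),ims):
    cv2.imwrite(f"pics/{c}0.png",i)
    print(c,np.round(ray(c,(192,256)),3).tolist())
H=dict(plane_board_handle=.25,plane_board_centre=.172,plane_board_foot=.082,plane_board_foot_left=.082,plane_board_foot_right=.082,rib_board_handle=.25,rack=0,rack_hooks=.235,stock_box=0)
for n,z in H.items():
  for c in("scene","top"):
    for r in spot_point(n,c)[:2]: print(n,c,round(r["p"],2),np.round(r["location"],1),np.round(atz(c,r["location"],z),3))
E
```

```text
pics
{'clock': 0.0, 'qpos': [-1.375, 0.182, 1.608, 0.0, 1.354, -0.206], 'joint_vel': [0.001, -0.001, -0.001, 0.002, 0.002, -0.0], 'joint_torque': [-0.001, -43.387, -34.185, 0.07, 0.038, -0.0], 'tcp_pos': [0.225, -0.529, 0.404], 'tcp_rot': [-0.001, 0.98, 0.2, 0.0], 'force': [-0.579, 0.193, 0.27], 'moment': [0.016, -0.015, -0.022], 'gripper_force': 0.0, 'gripper_width': 0.088}
scene [[-0.636, 0.545, 0.83], [0.781, -0.397, -0.483]]
top [[0.344, -0.031, 1.552], [0.118, -0.008, -0.993]]
plane_board_handle scene 0.79 [149.2 311.8] [ 0.49  -0.233  0.25 ]
plane_board_centre scene 0.75 [173.6 313. ] [ 0.464 -0.228  0.172]
plane_board_centre top 0.82 [203.4 307.6] [ 0.469 -0.229  0.172]
plane_board_foot top 0.77 [206.2 300.2] [ 0.466 -0.213  0.082]
plane_board_foot_left top 0.81 [199.1 288.3] [ 0.493 -0.168  0.082]
plane_board_foot_right top 0.6 [216.1 322.3] [ 0.429 -0.298  0.082]
rib_board_handle scene 0.64 [146.3 355.5] [ 0.451 -0.384  0.25 ]
rib_board_handle scene 0.29 [239.5 153.5] [0.198 0.376 0.25 ]
rib_board_handle top 0.88 [212.6 355. ] [ 0.433 -0.379  0.25 ]
rib_board_handle top 0.15 [203.6 308.4] [ 0.462 -0.221  0.25 ]
rack top 0.73 [206.6 321.5] [ 0.473 -0.31   0.   ]
rack_hooks scene 0.74 [146.8 354.4] [ 0.477 -0.401  0.235]
rack_hooks scene 0.61 [156.6 336. ] [ 0.434 -0.293  0.235]
rack_hooks top 0.89 [209. 332.] [ 0.445 -0.304  0.235]
stock_box top 0.68 [182.5 170.2] [0.563 0.305 0.   ]
```

```bash
python3 - <<'E'
import cv2,numpy as np
a=cv2.imread("pics/scene0.png");b=cv2.imread("pics/top0.png")
a=cv2.resize(a[100:300,90:410],(800,500),interpolation=cv2.INTER_CUBIC);cv2.imwrite("pics/s1.png",a)
b=cv2.resize(b[110:270,120:380],(800,492),interpolation=cv2.INTER_CUBIC);cv2.imwrite("pics/t1.png",b)
E
```

```text
(no output)
```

View pics/s1.png

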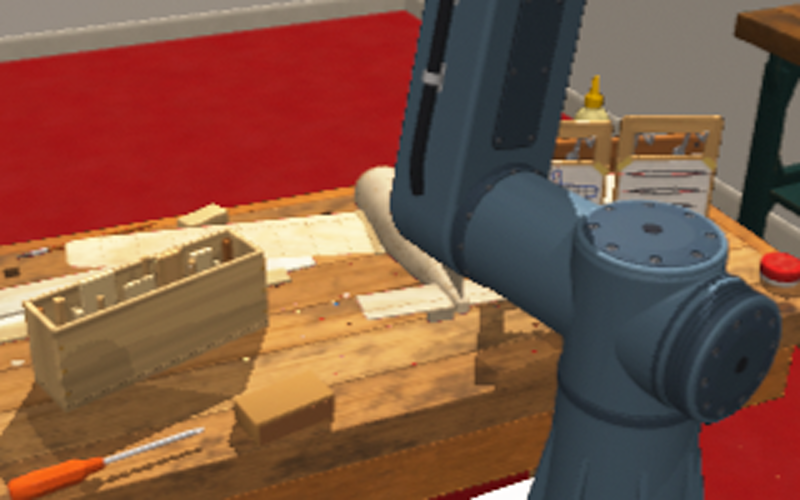

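View pics/t1.png

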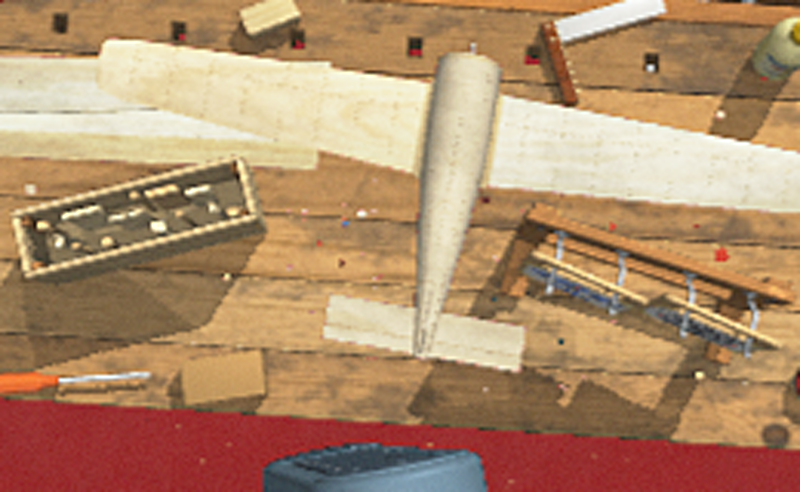

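The top view shows the boards on the rack at right: the plane board is the left one, its bar running about crop (533,253) to (648,303). The stock box is at left, its front rim running (25,277) to (265,222), and the plane's tail lies between them. In the scene view the arm hides most of the plane board. Next I fit poses to the corners and check them with an overlay.

```bash
cat > fit.py <<'E'
from h import *
f=lambda u,v:(110+(v+.5)/3.0769-.5,120+(u+.5)/3.0769-.5)
for n,u,v,z in [("pbarL",531,253,.262),("pbarR",648,303,.262),("rbarL",650,297,.262),("rbarR",778,347,.262),("railL",533,207,.208),("railR",793,301,.208),
 ("bFL",25,277,.115),("bFR",265,222,.115),("bBR",240,158,.115),("bBL",12,213,.115)]:
    print(n,np.round(atz("top",f(u,v),z),3))
E
python3 fit.py; python3 - <<'E'
from h import *
im=capture("top")
for n in("stock_box","plane_board_handle","rack"):
    for r in trace(n,"top")[:1]:
        m=r["mask"].astype(np.uint8);ctr=max(cv2.findContours(m,0,1)[0],key=cv2.contourArea)
        R=cv2.minAreaRect(ctr);z={"stock_box":.115,"rack":.208}.get(n,.2)
        print(n,r["p"],r["extent"]);print(np.round([atz("top",p[::-1],z) for p in cv2.boxPoints(R)],3).tolist())
E
```

```text
pbarL [ 0.5   -0.164  0.262]
pbarR [ 0.446 -0.293  0.262]
rbarL [ 0.453 -0.295  0.262]
rbarR [ 0.4   -0.434  0.262]
railL [ 0.559 -0.172  0.208]
railR [ 0.455 -0.469  0.208]
bFL [0.48  0.436 0.115]
bFR [0.551 0.147 0.115]
bBR [0.631 0.18  0.115]
bBL [0.558 0.456 0.115]
stock_box 0.71 [125.5, 160.1, 205.1, 202.2]
[[0.561, 0.46, 0.115], [0.641, 0.173, 0.115], [0.539, 0.144, 0.115], [0.46, 0.429, 0.115]]
plane_board_handle 0.61 [289.5, 190.3, 330.5, 209.6]
[[0.484, -0.154, 0.2], [0.514, -0.166, 0.2], [0.46, -0.301, 0.2], [0.431, -0.288, 0.2]]
rack 0.64 [290.4, 191.7, 328.8, 211.4]
[[0.484, -0.152, 0.208], [0.515, -0.165, 0.208], [0.456, -0.305, 0.208], [0.426, -0.292, 0.208]]
```

```bash
cat > ov.py <<'E'
from h import *
from scipy.optimize import least_squares
def W(p,q): c,s=np.cos(p[2]),np.sin(p[2]);return np.array([p[0]+c*q[0]-s*q[1],p[1]+s*q[0]+c*q[1],q[2]])
def fit(Q,P,p0): return least_squares(lambda p:np.ravel([(W(p,q)-r)[:2] for q,r in zip(Q,P)]),p0).x
if __name__=="__main__":
    f=lambda u,v:(110+(v+.5)/3.0769-.5,120+(u+.5)/3.0769-.5)
    t=lambda u,v,z:atz("top",f(u,v),z)
    rk=fit([(-.022,.148,.262),(-.022,.008,0),(-.022,-.008,0),(-.022,-.148,0)],[t(531,253,.262),t(648,303,.262),t(650,297,.262),t(778,347,.262)],[.47,-.3,-.35])
    bx=fit([(-.0425,.145,0),(-.0425,-.145,0),(.0425,-.145,0),(.0425,.145,0)],[t(25,277,.115),t(265,222,.115),t(240,158,.115),t(12,213,.115)],[.56,.3,.24])
    print(rk,np.degrees(rk[2]),bx,np.degrees(bx[2]))
    im=cv2.imread("pics/top0.png")
    def draw(x0,y0,w,h,k,segs,name):
        o=cv2.resize(im[y0:y0+h,x0:x0+w],None,fx=k,fy=k,interpolation=cv2.INTER_CUBIC)
        for p,a,b in segs:
            A,B=[tuple(int(round(v)) for v in ((proj("top",W(p,q))[::-1]-[x0,y0]+.5)*k)) for q in(a,b)]
            cv2.line(o,A,B,(0,255,0),1)
        cv2.imwrite(name,o)
    S=[]
    for c in(.078,-.078):
        for x in(-.025,-.019): S.append((rk,(x,c+.07,.262),(x,c-.07,.262)))
        for h in(.037,-.037): S.append((rk,(-.051,c+h,.251),(-.051,c+h,.235)));S.append((rk,(-.051,c+h,.235),(.03,c+h,.235)))
        S.append((rk,(-.025,c+.07,.082),(-.025,c-.07,.082)))
    S.append((rk,(.03,.161,.208),(.03,-.161,.208)))
    draw(284,170,100,66,8,S,"pics/rk.png")
    Q=[(-.0425,.145),(-.0425,-.145),(.0425,-.145),(.0425,.145)]
    S=[(bx,(*Q[i],.115),(*Q[(i+1)%4],.115)) for i in range(4)]+[(bx,(*Q[0],0),(*Q[1],0))]
    draw(115,150,100,60,8,S,"pics/bx.png")
E
python3 ov.py
```

```text
[ 0.47018322 -0.30401351 -0.35284355] -20.216446323935987 [0.55494818 0.30472738 0.25456482] 14.585489696558119
```

View pics/rk.png

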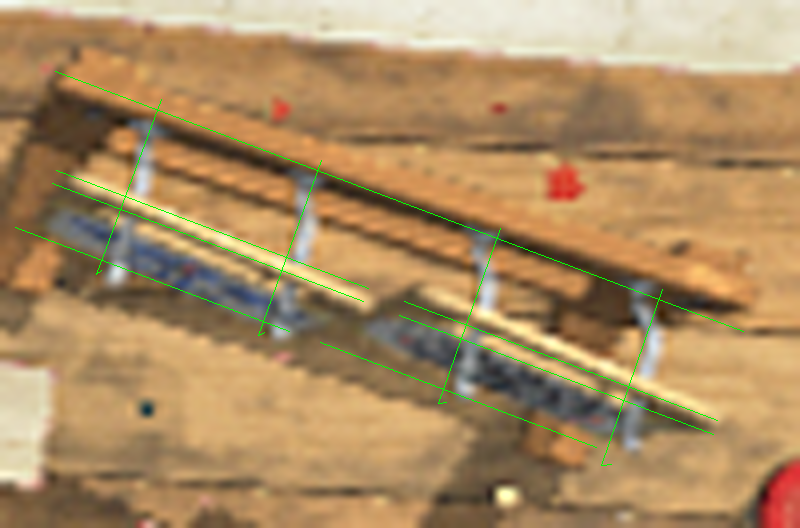

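View pics/bx.png

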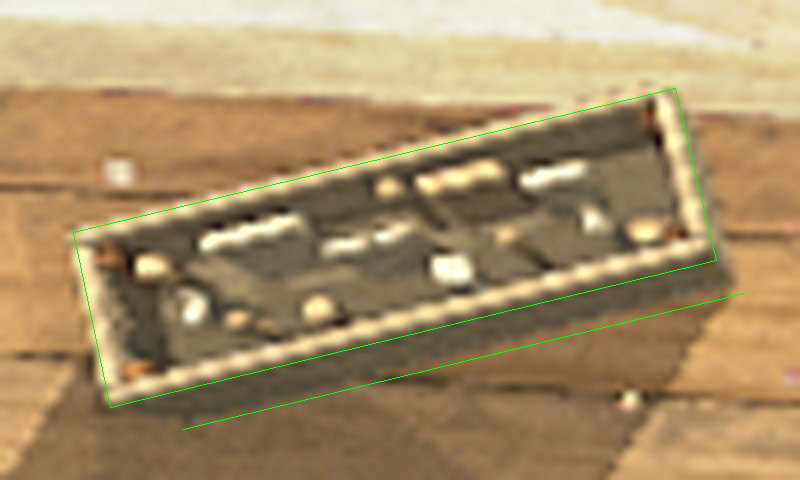

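```bash
cat > m2.py <<'E'
from ov import *
g=lambda u,v:(170+v/8-.5,284+u/8-.5)
t=lambda u,v,z:atz("top",g(u,v),z)
tips=[(118,278),(280,333),(464,390),(631,443)]
Q=[(-.051,y,.243) for y in(.115,.041,-.041,-.115)];P=[t(*a,.243) for a in tips]
r1=fit(Q,P,[.47,-.3,-.35]);print("tips",r1,np.degrees(r1[2]))
Q+=[(.03,.161,0),(.03,-.161,0)];P+=[t(62,88,.208),t(745,306,.208)]
rk=fit(Q,P,[.47,-.3,-.35]);print("all",rk,np.degrees(rk[2]))
print([np.round((W(rk,q)-p)[:2]*1000,1).tolist() for q,p in zip(Q,P)])
im=cv2.imread("pics/top0.png").astype(float).min(2)  # pale => high blue too
for nm,a,b in(("plane",(75,178),(372,298)),("rib",(425,290),(712,412))):
    pts=[]
    (r0,c0),(r1_,c1)=g(*a),g(*b)
    for c in range(int(c0)+2,int(c1)-1):
        rr=r0+(r1_-r0)*(c-c0)/(c1-c0);rows=np.arange(int(round(rr))-2,int(round(rr))+3)
        w=im[rows,c];w=np.clip(w-np.median(w),0,None);w[abs(rows-rr)>1.7]=0
        if w.sum()>15: pts.append(atz("top",(rows@w/w.sum(),c),.262)[:2])
    pts=np.array(pts);vx,vy,x0,y0=cv2.fitLine(pts.astype(np.float32),cv2.DIST_HUBER,0,.001,.001).ravel()
    if vy<0:vx,vy=-vx,-vy
    print(nm,len(pts),"yaw",np.degrees(np.arctan2(-vx,vy)),"pt",x0,y0,"ends clicked",np.round([t(*a,.262),t(*b,.262)],4).tolist())
    print(" in rack frame handle nominal",W(rk,(-.022,.078 if nm=="plane" else -.078,.25)))
    print(" resid mm", np.round(1000*((pts[:,0]-x0)*vy-(pts[:,1]-y0)*vx),1).tolist())
E
python3 m2.py
```

```text
tips [ 0.4742038  -0.31061185 -0.29912775] -17.138757617726927
all [ 0.47331934 -0.3095846  -0.29690692] -17.011513620547095
[[-1.4, 2.1], [-0.3, 0.5], [-1.0, 0.5], [-1.0, 0.6], [2.5, 1.9], [1.1, -5.6]]
plane 34 yaw -23.005043 pt 0.47361562 -0.23200949 ends clicked [[0.5001, -0.1664, 0.262], [0.4508, -0.2917, 0.262]]
 in rack frame handle nominal [ 0.47510191 -0.22856101  0.25      ]
 resid mm [-1.4, -0.7, 0.2, 0.4, 0.1, 0.2, 0.1, 2.7, -0.5, -0.3, 0.5, -0.3, -0.1, 0.7, -0.5, 0.0, -0.4, 0.5, -0.3, -0.0, 0.6, -0.4, 0.3, -0.3, 0.5, 1.5, 4.9, 2.7, -0.2, 0.3, -0.4, -0.5, -0.2, 0.4]
rib 31 yaw -22.921537 pt 0.4290108 -0.3753568 ends clicked [[0.4544, -0.3141, 0.262], [0.4046, -0.4342, 0.262]]
 in rack frame handle nominal [ 0.42946194 -0.37773539  0.25      ]
 resid mm [-0.0, 0.1, 0.6, -0.0, 0.3, -0.3, 2.5, -0.5, 0.1, -0.0, 1.0, -0.2, 0.1, -0.4, 0.3, -0.2, -0.0, -0.2, -0.3, -0.1, -0.3, 0.6, -0.3, 0.1, 0.7, 4.6, -0.3, -0.2, 0.6, 0.3, 0.6]
```

The wire tips give a rack yaw of about -17°. Both bars hang skewed at about -23°, with the plane handle at about (0.4745, -0.230). The drawn box fits the rim well. I'll approach from above.

>>> servo_tool:
  deltas:
    - [[0,0,0],[0,0,4],0]
    - [[0,0,6],[3,4,7.6],0]
    - [[0,0,12],[7,8,8],0]
    - [[0,0,18],[11,12,8],0]
    - [[0,0,25],[15,17,8],0]
    - [[0,0,32],[19,22,8],0]
    - [[0,0,39],[22.5,27,8],0]
    - [[0,0,44],[24.5,29.6,8],0]
    - [[0,0,44],[24.95,30,8],0]
    - [[0,0,44],[24.95,30,8],0]
  force: 25

```text
clock: 2.45
tcp_pos: [0.4743, -0.2295, 0.4847]
tcp_rot: [0.0, 0.834, 0.552, -0.0]
force: [-0.1, -0.4, -0.7]
gripper_width: 0.088
gripper_force: 0.0
```

```bash
cat > look.py <<'E'
from h import *
from scipy.spatial.transform import Rotation as Ro
s=get_state();q=s["tcp_rot"];R=Ro.from_quat([q[1],q[2],q[3],q[0]]).as_matrix()
g=np.array(s["tcp_pos"])+.147*R[:,2]
print("t",round(s["clock"],2),"tcp",np.round(s["tcp_pos"],4),"grasp",np.round(g,4),"z",np.round(R[:,2],3),"y",np.round(R[:,1],3),"ang",np.degrees(np.arctan2(R[1,1],R[0,1])).round(2),"F",np.round(s["force"],1),"w",round(s["gripper_width"],4),round(s["gripper_force"],1),"q",np.round(s["qpos"],2))
E
python3 look.py; python3 - <<'E'
from h import *
for c in("scene","top"):
    im=capture(c);cv2.imwrite(f"pics/{c}2.png",im)
    for n,z in(("plane_board_handle",.25),("plane_board_centre",.172),("plane_board_foot",.082),("plane_board_foot_left",.082),("plane_board_foot_right",.082),("rib_board_handle",.25),("rack_hooks",.235),("stock_box",0)):
        for r in spot_point(n,c)[:1]: print(n,c,round(r["p"],2),np.round(r["location"],1),np.round(atz(c,r["location"],z),3))
im=cv2.imread("pics/scene2.png");cv2.imwrite("pics/s2.png",cv2.resize(im[60:300,90:410],(800,600),interpolation=cv2.INTER_CUBIC))
E
```

```text
t 2.45 tcp [ 0.4743 -0.2295  0.4847] grasp [ 0.4743 -0.2296  0.3377] z [-0. -0. -1.] y [ 0.92  -0.391 -0.   ] ang -23.03 F [-0.1 -0.4 -0.7] w 0.088 0.0 q [-0.68  0.01  1.63 -0.    1.5  -0.27]
plane_board_handle scene 0.92 [148.2 313.4] [ 0.495 -0.242  0.25 ]
plane_board_centre scene 0.91 [173.2 311.8] [ 0.468 -0.226  0.172]
plane_board_foot scene 0.75 [194.9 309.9] [ 0.477 -0.233  0.082]
plane_board_foot_left scene 0.93 [195.5 286.9] [ 0.507 -0.157  0.082]
plane_board_foot_right scene 0.55 [195.2 330.9] [ 0.445 -0.299  0.082]
rib_board_handle scene 0.67 [145.7 355.5] [ 0.455 -0.387  0.25 ]
rack_hooks scene 0.92 [155.8 336.1] [ 0.44  -0.297  0.235]
stock_box scene 0.79 [241.3 153.3] [0.548 0.306 0.   ]
plane_board_handle top 0.52 [197.9 309.4] [ 0.481 -0.224  0.25 ]
plane_board_centre top 0.45 [202.4 308.2] [ 0.473 -0.231  0.172]
plane_board_foot top 0.56 [205.4 304.5] [ 0.47  -0.23   0.082]
plane_board_foot_left top 0.39 [195.2 288.9] [ 0.508 -0.17   0.082]
rib_board_handle top 0.68 [214.4 355.6] [ 0.427 -0.381  0.25 ]
stock_box top 0.62 [182.1 169.9] [0.565 0.307 0.   ]
```

View pics/s2.png

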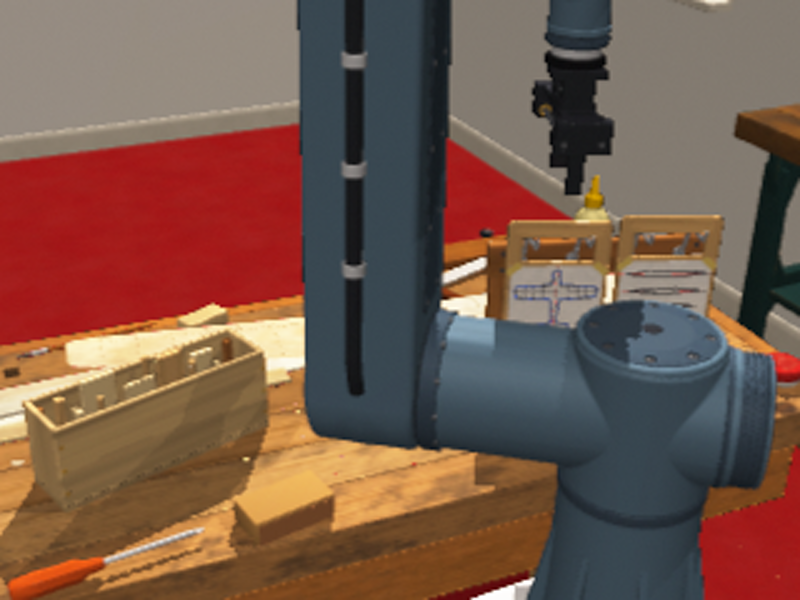

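The scene view now shows the plane board fully, with its top corners at crop (508,222) and (608,220). The gripper is above the middle of its bar, and the points agree at about (0.473, -0.230). Next I descend and grip.

>>> servo_tool:
  deltas:
    - [[0,0,0],[0,0,-3],0]
    - [[0,0,0],[0,0,-6],0]
    - [[0,0,0],[0,0,-8],0]
    - [[0,0,0],[0,0,-8.7],0]
    - [[0,0,0],[0,0,-8.7],120]
    - [[0,0,0],[0,0,-8.7],180]
    - [[0,0,0],[0,0,-8.7],255]
    - [[0,0,0],[0,0,-8.7],255]
    - [[0,0,0],[0,0,-8.7],255]
    - [[0,0,0],[0,0,-8.7],255]
  force: 25

```text
clock: 4.6
tcp_pos: [0.4744, -0.2292, 0.3977]
tcp_rot: [0.0, 0.834, 0.552, 0.0]
force: [-0.4, 0.7, -0.0]
gripper_width: 0.0301
gripper_force: 0.0
```

```bash
python3 look.py
```

```text
t 4.6 tcp [ 0.4744 -0.2292  0.3977] grasp [ 0.4744 -0.2292  0.2507] z [ 0. -0. -1.] y [ 0.921 -0.39   0.   ] ang -22.98 F [-0.4  0.7 -0. ] w 0.0301 0.0 q [-0.68  0.08  1.73  0.    1.33 -0.27]
```

>>> servo_tool:
  deltas:
    - [[0,0,0],[0,0,0],255]
    - [[0,0,0],[0,0,0],255]
    - [[0,0,0],[0,0,0],255]
    - [[0,0,0],[0,0,0],255]
    - [[0,0,0],[0,0,0],255]
    - [[0,0,0],[0,0,0],255]

```text
clock: 5.35
tcp_pos: [0.4744, -0.2292, 0.3977]
tcp_rot: [0.0, 0.834, 0.552, 0.0]
force: [0.6, -1.1, -0.9]
gripper_width: 0.0058
gripper_force: 25.0
```

>>> servo_tool:
  deltas:
    - [[0,0,0],[0,0,0.5],255]
    - [[0,0,0],[0,0,1.2],255]
    - [[0,0,0],[0,0,1.8],255]
    - [[0,0,0],[0,0,2.0],255]
    - [[0,0,0],[0,0,2.0],255]

```text
clock: 5.98
tcp_pos: [0.4744, -0.2292, 0.4179]
tcp_rot: [0.0, 0.834, 0.552, 0.0]
force: [-0.0, -0.2, -1.2]
gripper_width: 0.0058
gripper_force: 25.0
```

```bash
python3 look.py; python3 - <<'E'
from h import *
for c in("scene",):
    im=capture(c)
    for n,z in(("plane_board_handle",.27),("plane_board_foot",.102),("plane_board_foot_left",.102),("plane_board_foot_right",.102),("rib_board_handle",.25)):
        for r in spot_point(n,c)[:1]: print(n,c,round(r["p"],2),np.round(r["location"],1),np.round(atz(c,r["location"],z),3))
cv2.imwrite("pics/s3.png",cv2.resize(im[100:230,260:430],(784,600),interpolation=cv2.INTER_CUBIC))
E
```

```text
t 5.97 tcp [ 0.4744 -0.2292  0.4179] grasp [ 0.4744 -0.2293  0.2709] z [ 0. -0. -1.] y [ 0.921 -0.39   0.   ] ang -22.98 F [-0.  -0.2 -1.2] w 0.0058 25.0 q [-0.68  0.06  1.71 -0.    1.37 -0.27]
plane_board_handle scene 0.88 [143.8 311.4] [ 0.49  -0.229  0.27 ]
plane_board_foot scene 0.73 [167.1 312.8] [ 0.628 -0.34   0.102]
plane_board_foot_left scene 0.81 [189.7 285.4] [ 0.514 -0.154  0.102]
plane_board_foot_right scene 0.61 [188.  332.6] [ 0.457 -0.312  0.102]
rib_board_handle scene 0.58 [148.8 357.6] [ 0.431 -0.377  0.25 ]
```

View pics/s3.png

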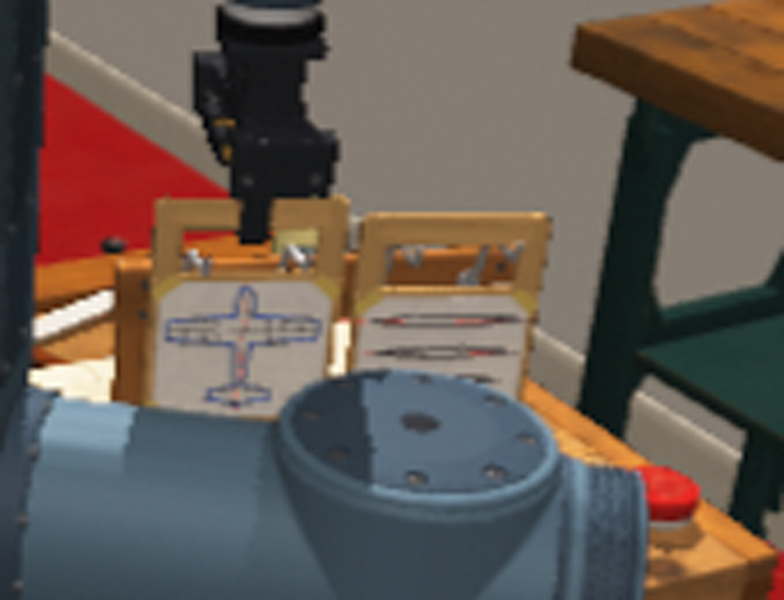

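The board is lifted squarely. The hook tips, at crop (195,262) and (295,257), show inside the slot below the bar. Next I bring it forward along the wires and then up.

>>> servo_tool:
  deltas:
    - [[0,0,0],[-1.0,0.3,0],255]
    - [[0,0,0],[-2.4,0.7,0],255]
    - [[0,0,0],[-3.8,1.2,0],255]
    - [[0,0,0],[-5.2,1.6,0],255]
    - [[0,0,0],[-6.7,2.1,0],255]
    - [[0,0,0],[-7.2,2.2,2],255]
    - [[0,0,0],[-7.2,2.2,6],255]
    - [[0,0,0],[-7.2,2.2,10],255]
    - [[0,0,0],[-7.2,2.2,14],255]
    - [[0,0,0],[-7.2,2.2,14],255]

```text
clock: 7.52
tcp_pos: [0.402, -0.2072, 0.5611]
tcp_rot: [0.003, 0.834, 0.552, 0.001]
force: [0.4, 0.4, -2.6]
gripper_width: 0.0057
gripper_force: 25.0
```

```bash
python3 look.py; python3 - <<'E'
from h import *
for c,hn in(("scene",0),("top",0)):
    im=capture(c)
    for n,z in(("plane_board_handle",.411),("plane_board_foot",.243),("plane_board_foot_left",.243),("plane_board_foot_right",.243),("rib_board_handle",.25)):
        for r in spot_point(n,c)[:1]: print(n,c,round(r["p"],2),np.round(r["location"],1),np.round(atz(c,r["location"],z),3))
E
```

```text
t 7.53 tcp [ 0.402  -0.2072  0.5611] grasp [ 0.4027 -0.2079  0.4141] z [ 0.005 -0.005 -1.   ] y [ 0.921 -0.391  0.007] ang -22.99 F [ 0.4  0.4 -2.6] w 0.0057 25.0 q [-0.74 -0.19  1.67 -0.    1.66 -0.34]
plane_board_handle scene 0.58 [106.8 324.2] [ 0.441 -0.231  0.411]
plane_board_foot scene 0.92 [159.2 318.3] [ 0.426 -0.217  0.243]
plane_board_foot_left scene 0.93 [162.5 296.1] [ 0.433 -0.139  0.243]
plane_board_foot_right scene 0.96 [162.8 342.6] [ 0.372 -0.273  0.243]
rib_board_handle scene 0.91 [149.  354.8] [ 0.433 -0.367  0.25 ]
plane_board_handle top 0.63 [183.9 171.7] [0.501 0.212 0.411]
plane_board_foot_left top 0.41 [211.3 283.4] [ 0.435 -0.136  0.243]
rib_board_handle top 0.42 [213.  359.3] [ 0.432 -0.394  0.25 ]
```

```bash
cat > bx.py <<'E'
from ov import *
im=cv2.cvtColor(cv2.imread("pics/top0.png"),cv2.COLOR_BGR2GRAY).astype(np.float32)
p=np.array([.555,.305,np.radians(14.6)])
def edge(a,b,axis,sgn):
    pts=[];d=np.arange(-.014,.0141,.0005)
    for t in np.linspace(.1,.9,40):
        q=np.array(a)*(1-t)+np.array(b)*t
        Q=[W(p,(q[0]+(sgn*e if axis==0 else 0),q[1]+(sgn*e if axis==1 else 0),.115)) for e in d]
        rc=np.array([proj("top",w) for w in Q],np.float32)
        v=cv2.remap(im,rc[:,1].reshape(1,-1),rc[:,0].reshape(1,-1),cv2.INTER_CUBIC).ravel()
        v=cv2.GaussianBlur(v.reshape(1,-1),(0,0),2).ravel()
        g=-np.gradient(v);i=g.argmax();pts.append((d[i]*1000,t,g[i]))
    return np.array(pts)
for n,a,b,ax,s in(("front",(-.0425,.145),(-.0425,-.145),0,-1),("back",(.0425,.145),(.0425,-.145),0,1),("left",(-.0425,.145),(.0425,.145),1,1),("right",(-.0425,-.145),(.0425,-.145),1,-1)):
    e=edge(a,b,ax,s);k=np.polyfit(e[:,1],e[:,0],1,w=e[:,2]);print(n,"outward mm: median",np.median(e[:,0]),"at t=0,1:",np.round(np.polyval(k,[0,1]),1),"iqr",np.percentile(e[:,0],[25,75]))
E
python3 bx.py
```

```text
front outward mm: median -3.9999999999999916 at t=0,1: [-2.4 -5.6] iqr [-4.5   -3.375]Traceback (most recent call last):
  File "bx.py", line 15, in <module>
    e=edge(a,b,ax,s);k=np.polyfit(e[:,1],e[:,0],1,w=e[:,2]);print(n,"outward mm: median",np.median(e[:,0]),"at t=0,1:",np.round(np.polyval(k,[0,1]),1),"iqr",np.percentile(e[:,0],[25,75]))
  File "bx.py", line 9, in edge
    rc=np.array([proj("top",w) for w in Q],np.float32)
                 ~~~~^^^^^^^^^
  File "h.py", line 4, in proj
    m=camera_model(c);p=np.array(m["camera_from_world"])@np.append(P,1);return np.array([m["fy"]*p[1]/p[2]+m["cy"],m["fx"]*p[0]/p[2]+m["cx"]])
ValueError: time passes only in moves, steps and waits
```

```bash
sed -i 's/^def proj/import functools; camera_model=functools.lru_cache(camera_model)\ndef proj/' h.py; python3 bx.py; python3 look.py
```

```text
front outward mm: median -3.9999999999999916 at t=0,1: [-2.4 -5.6] iqr [-4.5   -3.375]
back outward mm: median 2.500000000000014 at t=0,1: [ 5.5 -9.5] iqr [1.5 3. ]
left outward mm: median 1.5000000000000135 at t=0,1: [1.6 1.8] iqr [1. 2.]
right outward mm: median -2.4999999999999902 at t=0,1: [-2.5 -2.3] iqr [-3.    -1.875]
t 8.12 tcp [ 0.4024 -0.2072  0.5574] grasp [ 0.4024 -0.2072  0.4104] z [-0.  0. -1.] y [ 0.921 -0.39  -0.001] ang -22.98 F [ 0.6  0.  -1.8] w 0.0057 25.0 q [-0.74 -0.19  1.67  0.    1.66 -0.34]
```

Refined box: centre (0.558, 0.308), yaw 15.2°, front middle at (0.517, 0.297). The board is free of the hooks, so I carry it over at height.

>>> servo_tool:
  deltas:
    - [[0,0,2],[0.4,2.5,0],255]
    - [[0,0,6],[1.1,7.5,0],255]
    - [[0,0,10.5],[2,13.5,0],255]
    - [[0,0,15],[3,19.5,0],255]
    - [[0,0,20],[4,25.5,0],255]
    - [[0,0,25],[5,31.5,0],255]
    - [[0,0,30],[6,37.5,0],255]
    - [[0,0,34],[6.8,43.5,0],255]
    - [[0,0,37],[7.3,47.5,0],255]
    - [[0,0,38.2],[7.5,49.3,0],255]

```text
clock: 9.38
tcp_pos: [0.4772, 0.2878, 0.5572]
tcp_rot: [-0.0, 0.606, 0.796, -0.0]
force: [0.8, -1.1, -1.6]
gripper_width: 0.0058
gripper_force: 25.0
```

>>> servo_tool:
  deltas:
    - [[-0.8,2.9,0],[1.5,0.4,-0.1],255]
    - [[-1.8,6.8,0],[3.5,0.95,-0.3],255]
    - [[-2.9,10.6,0],[5.5,1.5,-0.7],255]
    - [[-3.9,14.5,0],[7.6,2.1,-1.1],255]
    - [[-4.45,16.4,0],[8.9,2.4,-1.4],255]
    - [[-4.45,16.4,0],[8.9,2.4,-1.4],255]
    - [[-4.45,16.4,0],[8.9,2.4,-6],255]
    - [[-4.45,16.4,0],[8.9,2.4,-10],255]
    - [[-4.45,16.4,0],[8.9,2.4,-14],255]
    - [[-4.45,16.4,0],[8.9,2.4,-14],255]

```text
clock: 10.62
tcp_pos: [0.5653, 0.3091, 0.4147]
tcp_rot: [-0.091, 0.6, 0.785, -0.12]
force: [0.2, -0.7, -1.5]
gripper_width: 0.0057
gripper_force: 25.0
```

```bash
cat > chk.py <<'E'
from look import *
from ov import W
bx=np.array([.5577,.3077,np.radians(15.2)])
def tob(P): c,s_=np.cos(bx[2]),np.sin(bx[2]);d=P[:2]-bx[:2];return np.round(1000*np.array([c*d[0]+s_*d[1]+.0425,-s_*d[0]+c*d[1],P[2]]),1)
foot=g+.168*R[:,2]
print("box-frame mm from front (n,y,z): foot",tob(foot),"handle",tob(g),"tcp",tob(np.array(s["tcp_pos"])),"tilt",np.degrees(np.arccos(-R[2,2])).round(2),"zdir",np.degrees(np.arctan2(-R[1,2],-R[0,2])).round(1))
E
python3 chk.py; python3 - <<'E'
from h import *
from chk import foot,tob
for c in("scene","top"):
    im=capture(c);cv2.imwrite(f"pics/{c}4.png",im)
    for n in("plane_board_foot_left","plane_board_foot","plane_board_foot_right"):
        for r in spot_point(n,c)[:1]: print(n,c,round(r["p"],2),tob(atz(c,r["location"],foot[2])))
im=cv2.imread("pics/scene4.png");cv2.imwrite("pics/s4.png",cv2.resize(im[60:300,60:380],(800,600),interpolation=cv2.INTER_CUBIC))
E
```

```text
t 10.62 tcp [0.5653 0.3091 0.4147] grasp [0.523  0.2976 0.2744] z [-0.287 -0.078 -0.955] y [ 0.921  0.25  -0.298] ang 15.19 F [ 0.2 -0.7 -1.5] w 0.0057 25.0 q [0.31 0.42 1.29 0.01 1.73 0.05]
box-frame mm from front (n,y,z): foot [-43.7  -0.7 114. ] handle [  6.4  -0.7 274.4] tcp [ 50.2  -0.7 414.7] tilt 17.33 zdir 15.2
t 10.62 tcp [0.5653 0.3091 0.4147] grasp [0.523  0.2976 0.2744] z [-0.287 -0.078 -0.955] y [ 0.921  0.25  -0.298] ang 15.19 F [ 0.2 -0.7 -1.5] w 0.0057 25.0 q [0.31 0.42 1.29 0.01 1.73 0.05]
box-frame mm from front (n,y,z): foot [-43.7  -0.7 114. ] handle [  6.4  -0.7 274.4] tcp [ 50.2  -0.7 414.7] tilt 17.33 zdir 15.2
plane_board_foot_left scene 0.81 [-31.4  72.6 114. ]
plane_board_foot scene 0.81 [-39.1 -13.1 114. ]
plane_board_foot_right scene 0.85 [-53.  -70.8 114. ]
plane_board_foot_left top 0.69 [-36.6  83.9 114. ]
plane_board_foot top 0.55 [-32.9   8.2 114. ]
plane_board_foot_right top 0.58 [-54.3 -67.4 114. ]
```

View pics/s4.png

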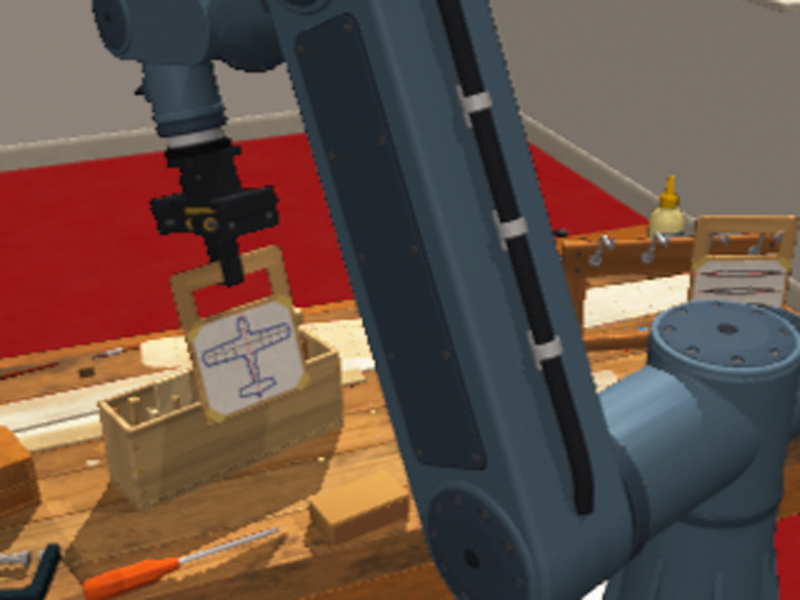

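The board hangs in the gripper in front of the box, drawing outward, and the rib board is still on its hooks. Its corners are at about crop (173,270), (281,247), (308,385) and (207,425). I'll check these for yaw against the tool pose.

```bash
cat > pnp.py <<'E'
from chk import *
from scipy.optimize import least_squares
im=cv2.cvtColor(cv2.imread("pics/scene4.png"),cv2.COLOR_BGR2GRAY)
C=np.array([(173,270),(281,247),(308,385),(207,425)],float)
px=np.c_[60+C[:,1]/2.5-.5,60+C[:,0]/2.5-.5]
B=np.array([[0,.07,.012],[0,-.07,.012],[0,-.07,-.168],[0,.07,-.168]])
Rb=np.c_[R[:,1],np.cross(-R[:,2],R[:,1]),-R[:,2]]  # board x,y,z
def pr(p): # yaw,roll, pitch, dy,dz
    X=Ro.from_euler("zxy",p[:3],degrees=True).as_matrix()
    return np.array([proj("scene",g+Rb@(X@b+np.r_[0,p[3],p[4]])) for b in B])
print("nominal px",np.round(pr(np.zeros(5))-px,1).tolist())
for free in([0,3,4],[0,1,3,4]):
    def f(v):
        p=np.zeros(5);p[free]=v;return (pr(p)-px).ravel()
    r=least_squares(f,np.zeros(len(free)));print(free,np.round(r.x,4),np.round(r.fun,1))
E
python3 pnp.py|tail -3
```

```text
nominal px [[-0.0, -2.9], [-3.8, -2.3], [-2.1, -0.1], [-1.8, -1.0]]
[0, 3, 4] [ 0.6704 -0.0035 -0.0069] [ 2.  -1.  -1.8 -0.9 -0.4  1.2  0.   0.8]
[0, 1, 3, 4] [ 2.4764  2.321  -0.0066 -0.007 ] [ 0.8  0.3 -1.2 -0.   0.8 -0.  -0.3 -0.3]
```

>>> servo_tool:
  deltas:
    - [[0,0,0],[0.3,0.3,-2],255]
    - [[0,0,0],[0.3,0.3,-5],255]
    - [[0,0,0],[0.3,0.3,-8],255]
    - [[0,0,0],[0.3,0.3,-9.5],255]
    - [[0,0,0],[0.3,0.3,-10],255]
    - [[0,0,0],[0.3,0.3,-10],255]
    - [[0,0,0],[0.3,0.3,-10],255]

```text
clock: 11.9
tcp_pos: [0.5698, 0.3129, 0.319]
tcp_rot: [-0.089, 0.601, 0.786, -0.116]
force: [1.0, -0.7, -0.9]
gripper_width: 0.0053
gripper_force: 25.0
```

```bash
python3 chk.py; python3 - <<'E'
from h import *
from chk import foot,tob
im=capture("scene");cv2.imwrite("pics/scene5.png",im)
for n in("plane_board_foot_left","plane_board_foot","plane_board_foot_right"):
    for r in spot_point(n,"scene")[:1]: print(n,round(r["p"],2),tob(atz("scene",r["location"],foot[2])))
cv2.imwrite("pics/s5.png",cv2.resize(im[120:280,80:290],(788,600),interpolation=cv2.INTER_CUBIC))
E
```

```text
t 11.9 tcp [0.5698 0.3129 0.319 ] grasp [0.5286 0.3018 0.1784] z [-0.28  -0.076 -0.957] y [ 0.923  0.251 -0.29 ] ang 15.23 F [ 1.  -0.7 -0.9] w 0.0053 25.0 q [0.32 0.52 1.36 0.02 1.56 0.05]
box-frame mm from front (n,y,z): foot [-35.9   2.   17.6] handle [ 12.9   1.9 178.4] tcp [ 55.5   1.9 319. ] tilt 16.87 zdir 15.2
t 11.9 tcp [0.5698 0.3129 0.319 ] grasp [0.5286 0.3018 0.1784] z [-0.28  -0.076 -0.957] y [ 0.923  0.251 -0.29 ] ang 15.23 F [ 1.  -0.7 -0.9] w 0.0053 25.0 q [0.32 0.52 1.36 0.02 1.56 0.05]
box-frame mm from front (n,y,z): foot [-35.9   2.   17.6] handle [ 12.9   1.9 178.4] tcp [ 55.5   1.9 319. ] tilt 16.87 zdir 15.2
plane_board_foot_left 0.94 [-29.8  71.7  17.6]
plane_board_foot 0.88 [-28.2  -6.3  17.6]
plane_board_foot_right 0.75 [-32.8 -69.8  17.6]
```

View pics/s5.png

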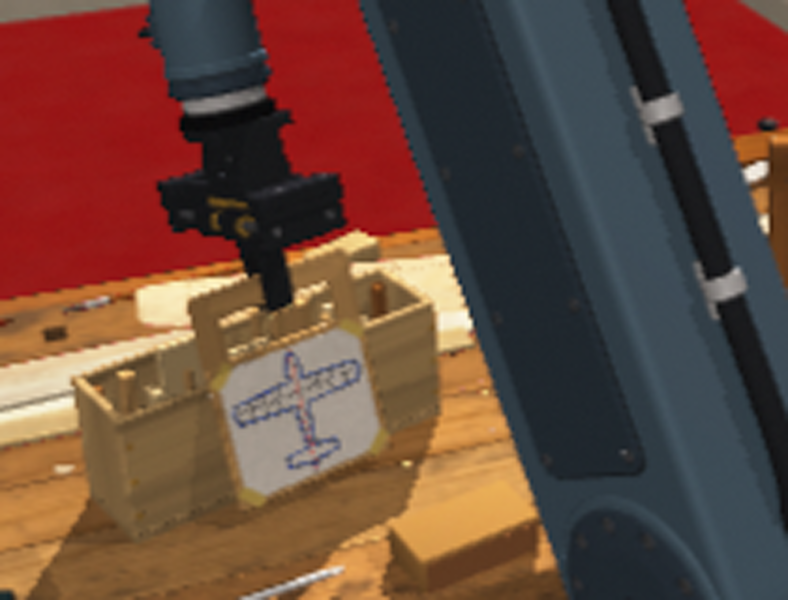

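The board is square to the box, its lower edge about parallel to the box front at crop (240,505) to (385,440). It may sit a few mm lower in the grip than I assumed. I'll back out 4 mm and lower in small steps, watching the force.

>>> servo_tool:
  deltas:
    - [[0,0,0],[-0.4,-0.1,0],255]
    - [[0,0,0],[-0.4,-0.1,-0.3],255]
    - [[0,0,0],[-0.4,-0.1,-0.6],255]
    - [[0,0,0],[-0.4,-0.1,-0.6],255]
    - [[0,0,0],[-0.4,-0.1,-0.6],255]

```text
clock: 12.72
tcp_pos: [0.5654, 0.3118, 0.3116]
tcp_rot: [-0.09, 0.601, 0.786, -0.117]
force: [0.5, 0.3, -1.6]
gripper_width: 0.0056
gripper_force: 25.0
```

```bash
python3 chk.py
```

```text
t 12.72 tcp [0.5654 0.3118 0.3116] grasp [0.5239 0.3005 0.171 ] z [-0.282 -0.077 -0.956] y [ 0.923  0.251 -0.292] ang 15.22 F [ 0.5  0.3 -1.6] w 0.0056 25.0 q [0.32 0.52 1.38 0.02 1.55 0.05]
box-frame mm from front (n,y,z): foot [-41.1   2.   10.4] handle [  8.    1.9 171. ] tcp [ 51.    1.9 311.6] tilt 17.01 zdir 15.2
```

>>> servo_tool:
  deltas:
    - [[0,0,0],[0,0,-0.1],255]
    - [[0,0,0],[0,0,-0.3],255]
    - [[0,0,0],[0,0,-0.3],255]
    - [[0,0,0],[0,0,-0.3],255]

```text
clock: 13.22
tcp_pos: [0.5654, 0.3118, 0.3087]
tcp_rot: [-0.09, 0.601, 0.786, -0.117]
force: [-0.1, -0.5, -2.0]
gripper_width: 0.0056
gripper_force: 25.0
```

```bash
python3 chk.py
```

```text
t 13.22 tcp [0.5654 0.3118 0.3087] grasp [0.5239 0.3005 0.1681] z [-0.282 -0.077 -0.956] y [ 0.923  0.251 -0.292] ang 15.22 F [-0.1 -0.5 -2. ] w 0.0056 25.0 q [0.32 0.52 1.38 0.02 1.54 0.05]
box-frame mm from front (n,y,z): foot [-41.1   2.    7.4] handle [  8.    1.9 168.1] tcp [ 51.    1.9 308.7] tilt 17.0 zdir 15.2
```

>>> servo_tool:
  deltas:
    - [[0,0,0],[0,0,-0.1],255]
    - [[0,0,0],[0,0,-0.2],255]
    - [[0,0,0],[0,0,-0.2],255]

```text
clock: 13.6
tcp_pos: [0.5653, 0.3118, 0.3066]
tcp_rot: [-0.09, 0.601, 0.786, -0.117]
force: [-0.1, 0.3, -1.6]
gripper_width: 0.0059
gripper_force: 25.0
```

>>> servo_tool:
  deltas:
    - [[0,0,0],[0,0,-0.1],255]
    - [[0,0,0],[0,0,-0.2],255]
    - [[0,0,0],[0,0,-0.2],255]

```text
clock: 13.98
tcp_pos: [0.5653, 0.3118, 0.3046]
tcp_rot: [-0.09, 0.601, 0.786, -0.117]
force: [-0.7, -0.1, -0.5]
gripper_width: 0.0056
gripper_force: 25.0
```

>>> servo_tool:
  deltas:
    - [[0,0,0],[0,0,-0.1],255]
    - [[0,0,0],[0,0,-0.15],255]
    - [[0,0,0],[0,0,-0.15],255]

```text
clock: 14.35
tcp_pos: [0.5654, 0.3118, 0.3032]
tcp_rot: [-0.09, 0.601, 0.786, -0.117]
force: [0.6, -0.9, -1.3]
gripper_width: 0.0056
gripper_force: 25.0
```

>>> servo_tool:
  deltas:
    - [[-0.15,0.6,0],[0.3,0.08,-0.1],255]
    - [[-0.31,1.16,0],[0.61,0.17,-0.19],255]
    - [[-0.31,1.16,0],[0.61,0.17,-0.19],255]
    - [[-0.31,1.16,0],[0.61,0.17,-0.19],255]

```text
clock: 14.85
tcp_pos: [0.5715, 0.3135, 0.3012]
tcp_rot: [-0.096, 0.6, 0.785, -0.126]
force: [0.1, 1.1, -1.3]
gripper_width: 0.0059
gripper_force: 25.0
```

```bash
python3 chk.py
```

```text
t 14.85 tcp [0.5715 0.3135 0.3012] grasp [0.5272 0.3015 0.1616] z [-0.301 -0.082 -0.95 ] y [ 0.917  0.249 -0.312] ang 15.22 F [ 0.1  1.1 -1.3] w 0.0059 25.0 q [0.32 0.55 1.36 0.02 1.56 0.05]
box-frame mm from front (n,y,z): foot [-41.   2.   2.] handle [ 11.5   2.  161.6] tcp [ 57.4   2.  301.2] tilt 18.2 zdir 15.2
```

>>> servo_tool:
  deltas:
    - [[0,0,0],[0,0,-0.1],255]
    - [[0,0,0],[0,0,-0.15],255]
    - [[0,0,0],[0,0,-0.15],255]

```text
clock: 15.22
tcp_pos: [0.5719, 0.3136, 0.301]
tcp_rot: [-0.096, 0.6, 0.785, -0.125]
force: [1.3, 0.2, 4.7]
gripper_width: 0.0056
gripper_force: 25.0
```

```bash
python3 chk.py
```

```text
t 15.22 tcp [0.5719 0.3136 0.301 ] grasp [0.5279 0.3017 0.1613] z [-0.299 -0.081 -0.951] y [ 0.917  0.25  -0.31 ] ang 15.22 F [1.3 0.2 4.7] w 0.0056 25.0 q [0.32 0.55 1.36 0.02 1.55 0.05]
box-frame mm from front (n,y,z): foot [-40.    2.1   1.6] handle [ 12.1   2.  161.3] tcp [ 57.7   2.  301. ] tilt 18.08 zdir 15.1
```

The foot is on the bench (Fz rose about 6 N). Now I ease the top back onto the box rim.

>>> servo_tool:
  deltas:
    - [[-0.08,0.3,0],[0.16,0.04,0],255]
    - [[-0.16,0.6,0],[0.31,0.08,-0.05],255]
    - [[-0.16,0.6,0],[0.31,0.08,-0.05],255]

```text
clock: 15.6
tcp_pos: [0.5745, 0.3143, 0.2994]
tcp_rot: [-0.1, 0.599, 0.784, -0.13]
force: [-0.5, 0.2, 7.1]
gripper_width: 0.0058
gripper_force: 25.0
```

```bash
python3 chk.py; python3 - <<'E'
from h import *
im=capture("top");cv2.imwrite("pics/top6.png",im)
im=capture("scene");cv2.imwrite("pics/scene6.png",im)
a=cv2.resize(im[140:270,90:260],(523,400),interpolation=cv2.INTER_CUBIC)
b=cv2.imread("pics/top6.png");b=cv2.resize(b[140:230,110:220],(489,400),interpolation=cv2.INTER_CUBIC)
cv2.imwrite("pics/c6.png",cv2.resize(np.hstack([a,b]),(800,316)))
E
```

```text
t 15.6 tcp [0.5745 0.3143 0.2994] grasp [0.5286 0.3019 0.1603] z [-0.312 -0.085 -0.946] y [ 0.913  0.249 -0.324] ang 15.23 F [-0.5  0.2  7.1] w 0.0058 25.0 q [0.32 0.56 1.34 0.02 1.57 0.05]
box-frame mm from front (n,y,z): foot [-41.5   2.1   1.3] handle [ 12.9   2.  160.3] tcp [ 60.5   2.  299.4] tilt 18.88 zdir 15.2
```

View pics/c6.png

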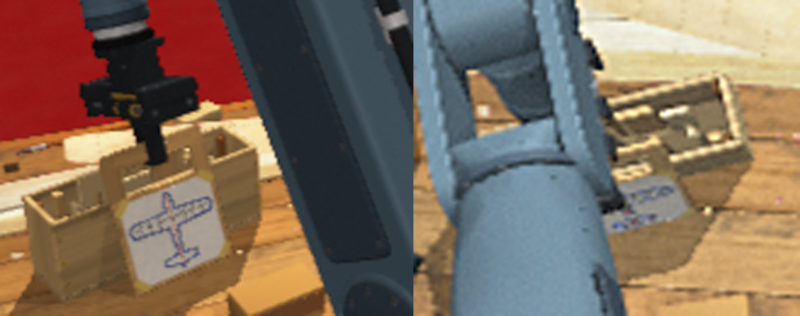

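The board stands in front of the box middle, foot on the bench. A little more tilt to feel the rim.

>>> servo_tool:
  deltas:
    - [[-0.16,0.6,0],[0.31,0.08,-0.05],255]
    - [[-0.21,0.8,0],[0.42,0.11,-0.1],255]
    - [[-0.21,0.8,0],[0.42,0.11,-0.1],255]
    - [[-0.21,0.8,0],[0.42,0.11,-0.1],255]

```text
clock: 16.2
tcp_pos: [0.5781, 0.3153, 0.2975]
tcp_rot: [-0.105, 0.598, 0.783, -0.137]
force: [-5.6, -1.8, 2.4]
gripper_width: 0.0058
gripper_force: 25.3
```

```bash
python3 chk.py; python3 -c "
from workcell import get_state as g;print(g()['moment'])"
```

```text
t 16.2 tcp [0.5781 0.3153 0.2975] grasp [0.53   0.3022 0.1592] z [-0.327 -0.089 -0.941] y [ 0.908  0.247 -0.339] ang 15.23 F [-5.6 -1.8  2.4] w 0.0058 25.3 q [0.32 0.57 1.33 0.02 1.59 0.05]
box-frame mm from front (n,y,z): foot [-42.6   2.    1.2] handle [ 14.4   2.  159.2] tcp [ 64.2   1.9 297.5] tilt 19.83 zdir 15.2
[-0.29866094  0.8008135   0.05289385]
```

Contact on both the rim and the bench. Now I release with a small opening.

>>> servo_tool:
  deltas:
    - [[0,0,0],[-0.05,0,0],225]
    - [[0,0,0],[-0.05,0,0],210]
    - [[0,0,0],[-0.05,0,0],197]
    - [[0,0,0],[-0.05,0,0],197]
  force: 10

```text
clock: 16.7
tcp_pos: [0.5784, 0.3154, 0.2984]
tcp_rot: [-0.104, 0.598, 0.783, -0.135]
force: [0.1, 0.5, -0.1]
gripper_width: 0.0199
gripper_force: 0.0
```

```bash
python3 chk.py; python3 - <<'E'
from h import *
from chk import tob
im=capture("scene");cv2.imwrite("pics/scene7.png",im)
for n in("plane_board_foot_left","plane_board_foot","plane_board_foot_right"):
    for r in spot_point(n,"scene")[:1]: print(n,round(r["p"],2),tob(atz("scene",r["location"],0)))
cv2.imwrite("pics/s7.png",cv2.resize(im[140:270,90:260],(784,600),interpolation=cv2.INTER_CUBIC))
E
```

```text
t 16.7 tcp [0.5784 0.3154 0.2984] grasp [0.5308 0.3025 0.1599] z [-0.324 -0.088 -0.942] y [ 0.909  0.247 -0.336] ang 15.22 F [ 0.1  0.5 -0.1] w 0.0199 0.0 q [0.32 0.57 1.33 0.02 1.58 0.05]
box-frame mm from front (n,y,z): foot [-41.2   2.1   1.6] handle [ 15.2   2.  159.9] tcp [ 64.5   2.  298.4] tilt 19.61 zdir 15.1
t 16.7 tcp [0.5784 0.3154 0.2984] grasp [0.5308 0.3025 0.1599] z [-0.324 -0.088 -0.942] y [ 0.909  0.247 -0.336] ang 15.22 F [ 0.1  0.5 -0.1] w 0.0199 0.0 q [0.32 0.57 1.33 0.02 1.58 0.05]
box-frame mm from front (n,y,z): foot [-41.2   2.1   1.6] handle [ 15.2   2.  159.9] tcp [ 64.5   2.  298.4] tilt 19.61 zdir 15.1
plane_board_foot_left 0.96 [-47.7  79.1   0. ]
plane_board_foot 0.92 [-39.   -5.8   0. ]
plane_board_foot_right 0.97 [-54.  -67.8   0. ]
```

View pics/s7.png

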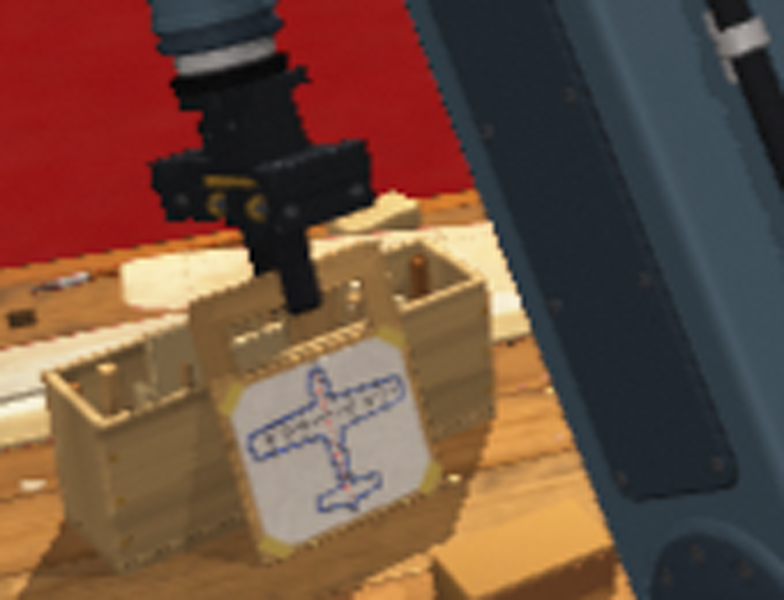

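The board stands leaning on the box middle with the gripper open around its bar at crop (300,290). I withdraw along the board.

>>> servo_tool:
  deltas:
    - [[0,0,0],[0.3,0.1,0.9],197]
    - [[0,0,0],[0.9,0.25,2.6],197]
    - [[0,0,0],[1.55,0.4,4.5],197]
    - [[0,0,0],[2.4,0.6,7],197]
    - [[0,0,0],[3.3,0.9,10],197]
    - [[0,0,0],[3.3,0.9,15],197]
    - [[0,0,0],[3.3,0.9,18],197]
    - [[0,0,0],[3.3,0.9,18],197]

```text
clock: 17.9
tcp_pos: [0.6116, 0.3245, 0.4834]
tcp_rot: [-0.102, 0.599, 0.783, -0.132]
force: [-0.1, -0.4, 0.4]
gripper_width: 0.0198
gripper_force: 0.0
```

```bash
python3 chk.py; python3 - <<'E'
from h import *
from chk import tob
for c in("scene","top"):
    im=capture(c);cv2.imwrite(f"pics/{c}8.png",im)
    for n in("plane_board_foot_left","plane_board_foot","plane_board_foot_right"):
        for r in spot_point(n,c)[:1]: print(c,n,round(r["p"],2),tob(atz(c,r["location"],0)))
    for r in spot_point("rib_board_handle",c)[:1]: print(c,"rib",r["p"],atz(c,r["location"],.25))
a=cv2.imread("pics/scene8.png")
cv2.imwrite("pics/s8.png",cv2.resize(a[90:270,90:330],(800,600),interpolation=cv2.INTER_CUBIC))
E
```

```text
t 17.9 tcp [0.6116 0.3245 0.4834] grasp [0.565  0.3119 0.3446] z [-0.317 -0.085 -0.944] y [ 0.911  0.248 -0.329] ang 15.24 F [-0.1 -0.4  0.4] w 0.0198 0.0 q [0.31 0.51 1.04 0.02 1.93 0.05]
box-frame mm from front (n,y,z): foot [ -4.6   2.3 185.9] handle [ 50.6   2.2 344.6] tcp [ 98.9   2.1 483.4] tilt 19.18 zdir 15.1
t 17.9 tcp [0.6116 0.3245 0.4834] grasp [0.565  0.3119 0.3446] z [-0.317 -0.085 -0.944] y [ 0.911  0.248 -0.329] ang 15.24 F [-0.1 -0.4  0.4] w 0.0198 0.0 q [0.31 0.51 1.04 0.02 1.93 0.05]
box-frame mm from front (n,y,z): foot [ -4.6   2.3 185.9] handle [ 50.6   2.2 344.6] tcp [ 98.9   2.1 483.4] tilt 19.18 zdir 15.1
scene plane_board_foot_left 0.95 [-36.6  81.3   0. ]
scene plane_board_foot 0.67 [-42.9  -0.9   0. ]
scene plane_board_foot_right 0.91 [-38.8 -71.5   0. ]
scene rib 0.84 [ 0.44986311 -0.38860866  0.25      ]
top plane_board_foot_left 0.89 [-45.7  73.5   0. ]
top plane_board_foot 0.71 [-61.6   8.7   0. ]
top plane_board_foot_right 0.81 [-65.4 -69.    0. ]
top rib 0.78 [ 0.43063502 -0.38676983  0.25      ]
```

View pics/s8.png

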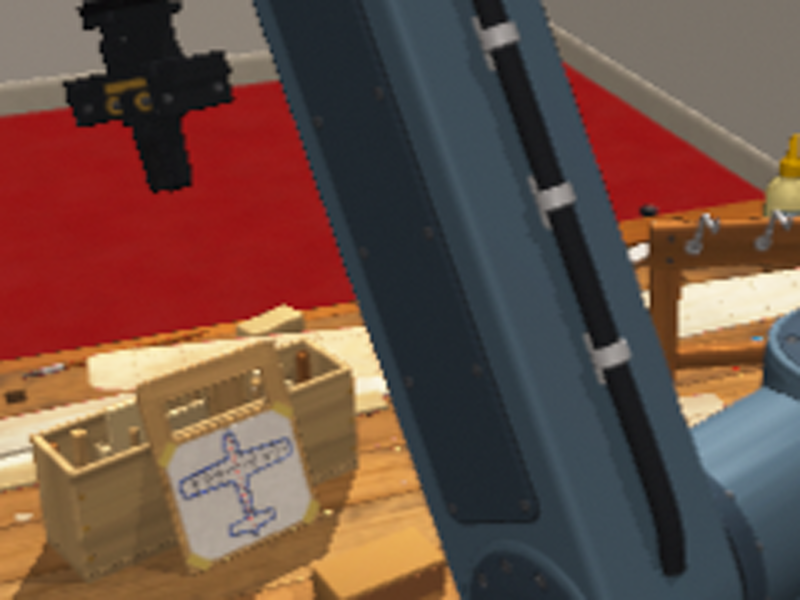

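The board stands free, leaning square and central on the box front; the gripper is clear above it. I've now viewed 11 pictures, one over the limit of 10, so I'll do the last squareness check numerically.

```bash
python3 - <<'E'
from h import *
from chk import tob
for c in("scene","top"):
    capture(c)
    for r in trace("plane_board_centre",c)[:1]:
        m=r["mask"];cols=np.where(m.any(0))[0];print(c,r["p"],r["extent"])
        a,b=cols[0]+.2*np.ptp(cols),cols[-1]-.1*np.ptp(cols)
        cc=[k for k in cols if a<k<b]
        lo=np.array([tob(atz(c,(np.where(m[:,k])[0].max()+.5,k),0)) for k in cc])
        k=np.polyfit(lo[:,1],lo[:,0],1);print(" foot edge n mean",lo[:,0].mean().round(1),"y",lo[:,1].min(),lo[:,1].max(),"yaw rel box deg",-np.degrees(np.arctan(k[0])).round(1),"scatter",np.std(lo[:,0]-np.polyval(k,lo[:,1])).round(1))
E
```

```text
t 18.4 tcp [0.6113 0.3244 0.4776] grasp [0.5634 0.3114 0.3392] z [-0.326 -0.088 -0.941] y [ 0.908  0.247 -0.337] ang 15.23 F [-0.3 -0.1 -0.6] w 0.0201 0.0 q [0.31 0.51 1.05 0.02 1.92 0.05]
box-frame mm from front (n,y,z): foot [ -7.7   2.2 181. ] handle [ 49.    2.1 339.2] tcp [ 98.6   2.1 477.6] tilt 19.71 zdir 15.1
scene 0.87 [131.0, 192.0, 188.0, 261.9]
 foot edge n mean -44.4 y -43.5 67.7 yaw rel box deg -7.9 scatter 14.8
top 0.71 [151.3, 182.7, 188.6, 209.6]
 foot edge n mean -49.5 y -42.1 63.8 yaw rel box deg -1.4 scatter 1.3
```

```bash
python3 -c "
from workcell import sign_off;print(sign_off())"
```

```text
the job is handed in; nothing more can be done
None
```

The aeroplane board now stands on the bench, leaning back on the middle of the stock box's front with the drawing out, its lower edge about 4 cm away and square to about 1.5°; the rib board still hangs, nothing registered a bump, and the job was handed in at about 19 s (I viewed 11 pictures, one over the limit of 10).

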